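# Return the reagents and the pen to their own dishes

## Task

Tidy up after the starch practical: stand the black-capped amber dropper bottle in the middle of the large dish with the black pad, the white-capped pot of blue crystals in the middle of the medium dish with the blue pad, and the small amber vial in the middle of the small dish with the yellow pad, and lay the blue marker along the middle of the long grey pen tray. Any order will do; the second dropper bottle and vial at the back, behind the white tube rack, are spares and stay there; keep the bottle, pot and vial upright all the time, and leave the beaker and the watch glass that stand among them where they are.

Things in the scene. Friction and masses are not known exactly. Their poses are not given: they have to be found in the camera images.
- dropper_bottle: standing loose amber dropper bottle (front half of the bench; a fixed spare is behind the tube rack), black ribbed cap and bulb, 141 mm tall, 120 g. Body 34 to 43 mm wide up to 78 mm height, neck 18 mm to 91 mm, cap ring 26 mm in diameter at 92 to 106 mm, bulb 16 mm in diameter above that. The cap is fast: carry by it. Origin: centre of the underside; z up.
- blue_pot: loose clear plastic specimen pot of blue crystals with a white ribbed screw cap, standing; body 28 mm in diameter, cap 32 mm in diameter from 45 mm height to the top at 58 mm, 25 g. The cap does not come off. Origin: centre of the underside; z up.
- amber_vial: loose small amber glass vial with a beige cap, standing in the front half of the bench (a fixed spare stands at the back behind the tube rack); 21 mm in diameter, 53 mm tall (cap from 45 mm up), 30 g. The cap does not come off. Origin: centre of the underside; z up.
- blue_marker: loose dark blue marker pen lying on the worktop, 129 mm long, 12 mm wide, 14 mm high, 14 g. Origin: under its middle, on the worktop; its y axis runs along the pen, x across it, z up.
- dropper_dish: fixed round white plastic dish, a shallow spill dish with a flat black pad as its floor, the largest of the three: inner diameter 72 mm, wall 3 mm (outer diameter 78 mm), pad top 4 mm and rim top 9 mm above the worktop. Origin: centre of the underside, on the worktop; z up. Home of the dropper bottle.
- pot_dish: fixed round white plastic dish, a shallow spill dish with a flat blue pad as its floor, the middle-sized one of the three: inner diameter 54 mm, wall 3 mm (outer diameter 60 mm), pad top 4 mm and rim top 9 mm above the worktop. Origin: centre of the underside, on the worktop; z up. Home of the pot of blue crystals.
- vial_dish: fixed round white plastic dish, a shallow spill dish with a flat yellow pad as its floor, the smallest of the three: inner diameter 44 mm, wall 3 mm (outer diameter 50 mm), pad top 4 mm and rim top 9 mm above the worktop. Origin: centre of the underside, on the worktop; z up. Home of the amber vial.
- pen_tray: fixed long low grey pen tray, 50 x 158 mm outside, 44 x 152 mm inside, floor 3 mm and rim top 6 mm above the worktop. Origin: centre of the underside, on the worktop; its y axis runs along the tray, x across, z up. Home of the marker.
- beaker: bystander: loose empty clear glass beaker, 44 x 50 mm and 71 mm tall, standing among the things at the front. Origin: centre of the underside. To be left alone.
- small_watch_glass: bystander: loose clear watch glass, 53 mm in diameter, 7 mm high, lying among the things at the front. Origin: centre of the underside. To be left alone.
Mind the look-alikes: they are no part of the job. Leave any pink look-alike of the blue_marker alone. Of the things that look like the amber_vial, the smaller one is meant.

How it is judged:
At the end, for the whole second after the job is handed in: Bottle, pot, vial upright (0.1 rad), at rest on the pad of their own dish within 12 mm of its centre; marker flat, at rest in the pen tray within 15 mm of its centre and 0.2 rad of its long axis; beaker (upright) and watch glass within 30 mm of where they stood (horizontal distance between dropper_bottle and dropper_dish below 0.012 m and z of dropper_bottle in the frame of dropper_dish between 0.001 and 0.007 m and angle between each of dropper_bottle, blue_pot, amber_vial's own z axis and vertical below 0.1 rad and linear speed of each of dropper_bottle, blue_pot, amber_vial, blue_marker below 0.02 m/s and horizontal distance between blue_pot and pot_dish below 0.012 m and z of blue_pot in the frame of pot_dish between 0.001 and 0.007 m and horizontal distance between amber_vial and vial_dish below 0.012 m and z of amber_vial in the frame of vial_dish between 0.001 and 0.007 m and horizontal distance between blue_marker and pen_tray below 0.015 m and z of blue_marker in the frame of pen_tray below 0.02 m and angle between the y axis of blue_marker and the y axis of pen_tray, either way round below 0.2 rad and angle between blue_marker's own y axis and vertical between 1.5 and 1.64 rad and distance of each of beaker, small_watch_glass from where it was at the start of the episode below 0.03 m and angle between beaker's own z axis and vertical below 0.2 rad); the robot touches nothing.
It fails at once if the dropper bottle, the pot or the vial is tipped by more than 0.5 rad (angle between any of dropper_bottle, blue_pot, amber_vial's own z axis and vertical above 0.5 rad).
It fails at once if the beaker or the watch glass is moved by more than 30 mm, or the beaker knocked over (distance of any of beaker, small_watch_glass from where it was at the start of the episode above 0.03 m or angle between beaker's own z axis and vertical above 0.5 rad).
It also fails if it takes over 112 s, if anything falls off the work surface, if the arm or the gripper's body presses on something with over 40 N, if the wrist force passes 120 N, or if a joint passes its speed limit or range.

## Robot

A 7-joint arm with a two-finger parallel gripper is mounted at the origin on a cart in front of the work surface, level with it; the furniture and walls round the work are solid. World frame = base frame: x ahead of the robot, y to its left, z up, the work surface at z = 0. Lengths are in m, angles in rad, forces in N, time in s.
With the tool pointing down it reaches from about 0.35 to 0.9 m from the base axis. Payload 8.1 kg.
Tool frame: the origin (TCP) lies at the very end of the fingers, on their centre line; the grasp point (between the pads) lies 19 mm behind it; z points along the fingers, y is the line along which they close (so a half turn about z gives the same grasp; the last joint's range is limited). The gripper opens to 92 mm and grips with 3 to 60 N. Pads are 19 mm wide; open, the fingers measure 130 mm over their backs; the gripper's body (75 mm by 190 mm) begins 47 mm behind the grasp point.
Start: joints at [1.011, 0.434, 0.025, 1.573, -0.012, 1.134, -0.075], TCP at [0.276, -0.561, 0.205] pointing down, gripper open.
Joint ranges: [-2.62, 2.62], [-0.44, 2.09], [-1.27, 1.32], [0.08, 2.57], [-1.32, 4.46], [0.12, 2], [-2.74, 2.74]. Speed limits (rad/s): [2.22, 2.22, 3.01, 3.01, 3.14, 3.14, 3.14].

## Interface

Orientations are given as a rotation vector (axis times angle).
In Python, from cell import arm gives the robot as it stands.
- The arm moves only by the shell command python3 -m pendant 'ROWS' [FORCE]. ROWS is a JSON object of lists of equal length, an entry for each row: "slide": the shift along the tool's x, y, z in units of 0.3 m (1.0 is 0.3 m), a list of three; "dr": the turn, a rotation vector about the tool's x, y, z in units of 0.12 rad (1.0 is 0.12 rad), a list of three; "claw": the opening, from 0 (shut) to 1 (fully open). In form: {"slide": [[tx, ty, tz], ...], "dr": [[ax, ay, az], ...], "claw": [claw, ...]}. A call has 1 to 10 rows; each row shifts and turns the commanded pose from where the row before left it, along the tool's axes as they then stand; what a row does not reach is not made up. A row lasts 1/10 s, in which the tool goes at most 50 mm and 8.59 degrees, less where a joint would pass 70% of its speed; a pose out of reach is approached as far as the arm can. A call with a number of a shift or a turn outside -1 to 1 is refused whole. A call with a gripper value outside its range is refused whole. The fingers move at their own pace and stop on an object; FORCE is the grip in N (left out, the last holds). Time passes only in rows, so rows that do not move let the fingers close. It gives the time, the measured TCP pose, the force, the opening and the grip force at its end, in the units of the state.
- arm.observe(): the state, without advancing time (a new reading comes with each control period).
- arm.get_image(name): name is "scene" or "top"; returns the picture (384x512x3 uint8, red, green, blue); there is no depth.
- arm.calibration(name): a dict with "K" (3x3 intrinsics, pixels), "xyz" and "orientation" of the camera in the world. Camera axes: x right, y up, looking along -z (the intrinsics and any distortion apply to the point x, -y, -z); pixel columns grow to the right and rows downward; lengths in m; the calibration is good to about 2 mm. A picture is of the moment at which its call begins. calibration takes no time and is no camera call.
- arm.sign_off(): hands the job in; it is judged then, once.
The state is a dict: "clock": time; "joints": joint angles; "dq": joint speeds; "joint_efforts": joint torques, N m; "position": TCP position; "ee_rot": TCP orientation; "force": force on the tool from outside, world axes, zero at the start; "ft_torque": the same for the moment, N m; "width": opening from 0.0 (shut) to 1.0 (fully open); "gripper_force": force on a finger pad.
Only numpy, scipy, OpenCV 4.12 (cv2) and the standard library are available. Lean on these libraries where they do the work, as an engineer would, in place of code of your own. Each camera call takes 0.05 s, during which the arm holds its last target. There are 200 camera calls.

## Working session

There is one attempt and no reset: what is moved stays moved. The work goes in short steps, Python scripts to look and compute and a shell command to move; the robot and the scene stay as the last step left them, time stands still between calls to the robot, and variables do not carry over. Pictures are saved under pics/ and viewed, at most 14 in all, crops included, and the job is handed in when it is done.

```bash
ls; mkdir -p pics; python3 - <<'E'
from cell import arm
import cv2
for n in("scene","top"):
    cv2.imwrite(f"pics/{n}0.png",cv2.resize(arm.get_image(n)[:,:,::-1],(800,600),interpolation=cv2.INTER_CUBIC))
    print(arm.calibration(n))
print(arm.observe())
E
```

```text
pics
{'K': array([[391.68767687,   0.        , 257.96443431],
       [  0.        , 391.68767687, 191.38936426],
       [  0.        ,   0.        ,   1.        ]]), 'xyz': array([-0.14500304, -0.39646164,  0.49744515]), 'orientation': array([ 0.96589529, -0.55642538, -0.94531313])}
{'K': array([[428.213784  ,   0.        , 261.65652978],
       [  0.        , 428.213784  , 191.93888206],
       [  0.        ,   0.        ,   1.        ]]), 'xyz': array([0.40723414, 0.02108084, 1.03391612]), 'orientation': array([ 0.11038941, -0.12077292, -1.57297381])}
{'clock': 0.1, 'joints': array([ 1.01142849,  0.43511927,  0.02498152,  1.57402004, -0.01157325,
        1.13398891, -0.07509841]), 'dq': array([ 0.00017734, -0.00074876, -0.00062061, -0.00133247,  0.00201492,
       -0.00147851, -0.00047945]), 'joint_efforts': array([ 2.85428687e-03, -6.69136119e+01,  9.88027900e-01, -3.15147471e+01,
       -6.05083513e-02,  3.74896161e-02,  4.25817504e-06]), 'position': array([ 0.27537593, -0.56051634,  0.20403932]), 'ee_rot': array([-3.05876133e+00, -7.10873522e-01,  7.26533754e-04]), 'force': array([ 0.06833896, -0.31467265, -0.63892419]), 'ft_torque': array([-0.04362148, -0.05076201,  0.01324756]), 'gripper_force': 0.0, 'width': 0.9994143554804671}
```

View pics/scene0.png

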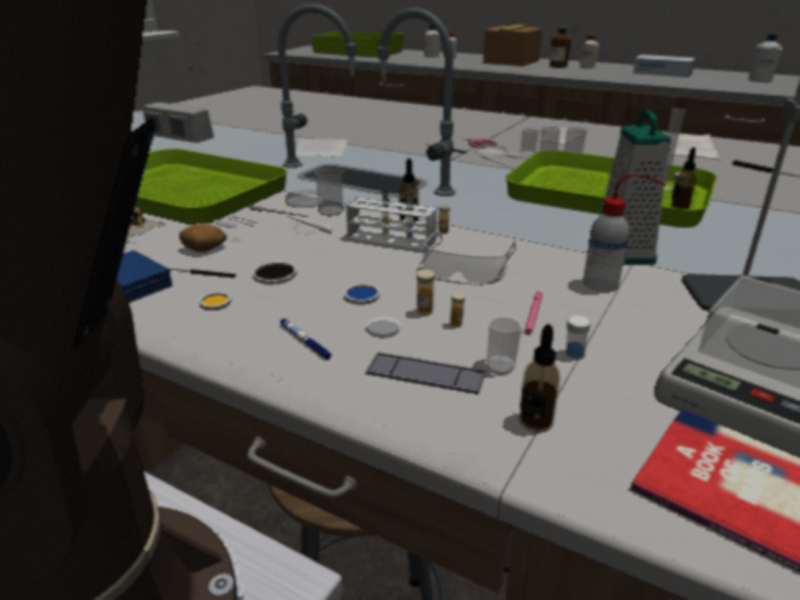

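View pics/top0.png

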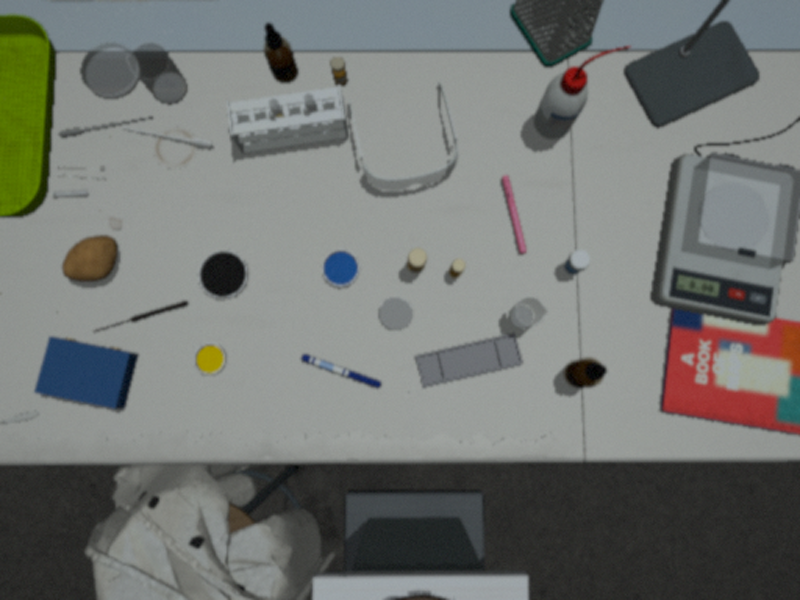

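The top view (800 px scale) shows the black dish at (223,274), blue dish (341,268), yellow dish (210,359), and marker (302,356)–(381,383). The tray centre is (469,361), small vial (457,268), larger look-alike (416,260), pot (577,260), bottle (585,372), beaker (523,315) and watch glass (395,313). The scene view shows the same things: vial (457,310), pot (577,338), bottle (540,380). Next I'll zoom in and measure.

```bash
cat > h.py <<'E'
import numpy as np, cv2
from scipy.spatial.transform import Rotation as R
from cell import arm
def ray(n,u,v):
    c=arm.calibration(n);K=c["K"]
    d=np.array([(u-K[0,2])/K[0,0],-(v-K[1,2])/K[1,1],-1.])
    return c["xyz"],R.from_rotvec(c["orientation"]).apply(d)
def plane(n,u,v,z):
    o,d=ray(n,u,v);return o+d*(z-o[2])/d[2]
def tri(a,b):  # pixels (u,v) native: scene, top
    A=[];y=[]
    for n,p in(("scene",a),("top",b)):
        o,d=ray(n,*p);d=d/np.linalg.norm(d);P=np.eye(3)-np.outer(d,d);A.append(P);y.append(P@o)
    A=np.vstack(A);y=np.hstack(y);x,r,*_=np.linalg.lstsq(A,y,rcond=None);return x,float(np.sqrt(r[0]))
def crop(n,x,y,w,h,k,f,im=None):
    im=arm.get_image(n) if im is None else im
    o=cv2.resize(im[y:y+h,x:x+w,::-1],None,fx=k,fy=k,interpolation=cv2.INTER_CUBIC)
    o=cv2.convertScaleAbs(o,alpha=1.5)
    for i in range(0,w,20): cv2.putText(o,str(x+i),(i*k,10),0,.35,(0,0,255));cv2.line(o,(i*k,12),(i*k,18),(0,0,255))
    for i in range(0,h,20): cv2.putText(o,str(y+i),(0,i*k+4),0,.35,(0,0,255));cv2.line(o,(24,i*k),(30,i*k),(0,0,255))
    cv2.imwrite("pics/"+f,o)
E
python3 - <<'E'
from h import *
S=arm.get_image("scene");T=arm.get_image("top")
crop("top",250,145,150,110,5,"topA.png",T); crop("scene",200,160,190,120,4,"sceneA.png",S)
def blob(im,seed,r,f):
    x,y=int(seed[0]/1.5625),int(seed[1]/1.5625)
    h=cv2.cvtColor(im,cv2.COLOR_RGB2HSV).astype(int);m=f(h).astype(np.uint8)
    n,l,s,c=cv2.connectedComponentsWithStats(m)
    ok=[i for i in range(1,n) if abs(c[i]-[x,y]).max()<r and s[i,4]>15]
    i=max(ok,key=lambda i:s[i,4]) ;return c[i],s[i]
F={"black":lambda h:h[...,2]<60,"blue":lambda h:(h[...,1]>130)&(abs(h[...,0]-110)<15),"yellow":lambda h:(h[...,1]>130)&(abs(h[...,0]-23)<12)}
P={"black":((275,272),(223,274)),"blue":((362,294),(341,268)),"yellow":((215,301),(210,359))}
for k in F:
    a,sa=blob(S,P[k][0],8,F[k]);b,sb=blob(T,P[k][1],8,F[k]);print(k,a.round(1),sa,b.round(1),sb,tri(a,b),plane("top",*b,.004).round(4),plane("scene",*a,.004).round(4))
E
```

```text
black [175.3 173.3] [164 169  23  10 170] [142.2 175.1] [129 162  27  27 580] (array([0.60196252, 0.30404897, 0.00843141]), 9.994099087881593e-06) [0.6028 0.3053 0.004 ] [0.6087 0.3104 0.004 ]
blue [231.2 187. ] [223 184  17   7  97] [217.5 171. ] [208 162  20  19 311] (array([0.61124696, 0.12099592, 0.00858142]), 0.00016568199949290314) [0.6121 0.1215 0.004 ] [0.6184 0.1258 0.004 ]
yellow [137.2 191.8] [130 189  16   7  79] [133.9 229.3] [126 221  17  17 224] (array([0.4704795 , 0.31964571, 0.00761662]), 0.00032689021998623955) [0.4709 0.3205 0.004 ] [0.4749 0.3252 0.004 ]
```

View pics/topA.png

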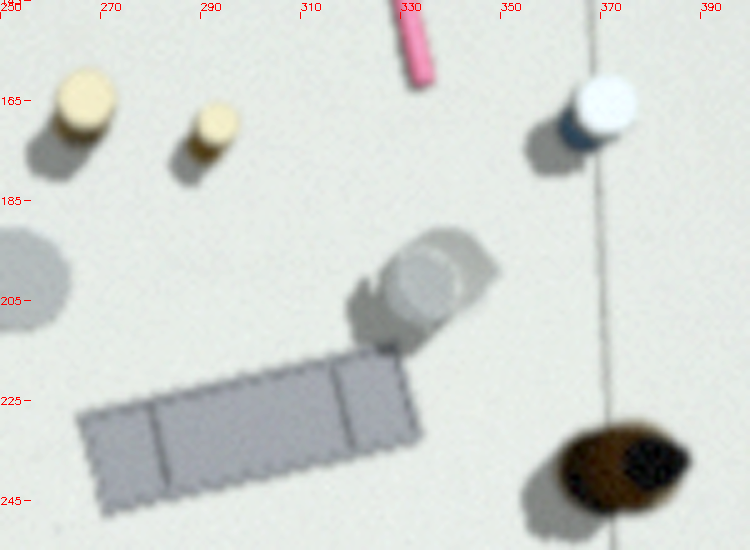

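View pics/sceneA.png

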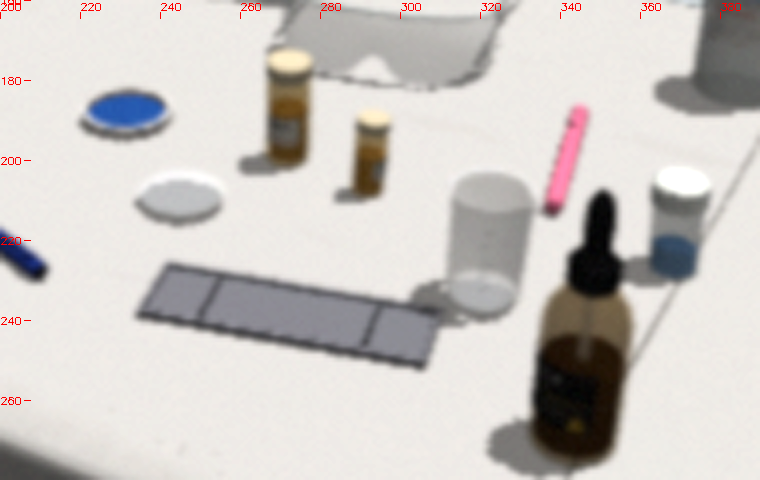

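The top crop shows the vial cap at native (293.4,169.6), pot cap (371,165.8), bulb (382,237) and tray corners from (266,228) to (334,233). The scene crop shows the vial cap at (293.3,189.8), pot cap (370.5,205.8), bulb tip (350,209) and bottle base (344,270).

```bash
python3 - <<'E'
from h import *
f=lambda x:np.round(x,4)
print("vial",tri((293.3,189.75),(293.4,169.6)), f(plane("top",293.4,169.6,.053)))
print("vial base scene",f(plane("scene",292,208,.0)))
print("pot",tri((370.5,205.75),(371,165.8)), f(plane("top",371,165.8,.058)))
print("bottle",tri((350,210),(383,237)),f(plane("top",383,237,.13)),f(plane("scene",344,270,0)), f(plane("top",376.5,237.3,.099)),f(plane("scene",348.5,228,.099)))
print("beaker",f(plane("scene",320.5,234,.0)),f(plane("top",336,202,.03)))
print("glass",f(plane("top",395/1.5625,313/1.5625,.004)))
tc=[(330.5,214.5),(334,233),(271,248),(266,228)]; W=np.array([plane("top",*p,.006) for p in tc]);print("tray top",f(W),f(W.mean(0)))
sc=[(241.5,226),(309.5,238.5),(305.5,252),(234,239)]; V=np.array([plane("scene",*p,.006) for p in sc]);print("tray scene",f(V),f(V.mean(0)))
L=(W[0]+W[1]-W[2]-W[3])/2;print(np.hypot(*L[:2]),np.degrees(np.arctan2(L[1],L[0])))
T=arm.get_image("top");h=cv2.cvtColor(T,cv2.COLOR_RGB2HSV).astype(int)
m=np.zeros(h.shape[:2],np.uint8);m[222:252,188:248]=1;m&=((h[...,2]<110)|(h[...,1]>70)).astype(np.uint8)
r=cv2.minAreaRect(np.argwhere(m)[:,::-1].astype(np.float32));b=cv2.boxPoints(r);print(r,m.sum())
B=np.array([plane("top",*p,.010) for p in b]);print("marker",f(B),f(B.mean(0)))
E=[plane("top",302.5/1.5625,356.5/1.5625,.01),plane("top",381/1.5625,383/1.5625,.01)];d=E[0]-E[1];print(f(E),np.degrees(np.arctan2(d[1],d[0])),np.hypot(*d[:2]))
s=arm.observe();print(R.from_rotvec(s["ee_rot"]).as_matrix().round(3))
E
```

```text
vial (array([ 0.6052952 , -0.06064955,  0.05203069]), 0.0005140277042219971) [ 0.6049 -0.0603  0.053 ]
vial base scene [ 0.6071 -0.0591  0.    ]
pot (array([ 0.61268841, -0.24197396,  0.05737413]), 0.0014991228055874358) [ 0.6121 -0.2408  0.058 ]
bottle (array([ 0.44477279, -0.24089411,  0.13540952]), 0.003401497714666877) [ 0.444  -0.2402  0.13  ] [ 0.4481 -0.2458  0.    ] [ 0.4447 -0.2349  0.099 ] [ 0.4449 -0.2447  0.099 ]
beaker [ 0.5383 -0.1611  0.    ] [ 0.5311 -0.1616  0.03  ]
glass [0.5394 0.0354 0.004 ]
tray top [[ 0.5037 -0.1518  0.006 ]
 [ 0.4592 -0.1589  0.006 ]
 [ 0.4245 -0.0076  0.006 ]
 [ 0.4721  0.0039  0.006 ]] [ 0.4649 -0.0786  0.006 ]
tray scene [[ 0.4715  0.0017  0.006 ]
 [ 0.5029 -0.1498  0.006 ]
 [ 0.4557 -0.1614  0.006 ]
 [ 0.4215 -0.0107  0.006 ]] [ 0.4629 -0.0801  0.006 ]
0.15702903798455195 -77.78757062991721
((218.0393524169922, 237.39244079589844), (52.797027587890625, 5.062100887298584), 20.09522819519043) 155
marker [[0.4663 0.1795 0.01  ]
 [0.4776 0.1755 0.01  ]
 [0.434  0.0572 0.01  ]
 [0.4228 0.0613 0.01  ]] [0.4502 0.1184 0.01  ]
[[0.4724 0.1767 0.01  ]
 [0.4315 0.0569 0.01  ]] 71.18382026949362 0.1265716395359726
[[ 0.898  0.441 -0.   ]
 [ 0.441 -0.898  0.001]
 [-0.    -0.001 -1.   ]]
```

Everything agrees with the sizes given: vial 52 mm tall, pot 57 mm, tray 157 mm long, marker 127 mm. I'll start with the bottle: align the tool with the world axes, then move above the bottle.

```bash
python3 -m pendant '{"slide":[[0,0,0],[0,0,0],[0,0,0],[0,0,0],[0.0945,-0.12,0],[0.0945,-0.12,0],[0.0945,-0.12,0],[0.0945,-0.12,0],[0.0945,-0.12,0],[0.0945,-0.12,0]],"dr":[[0,0,0.95],[0,0,0.95],[0,0,0.95],[0,0,0.95],[0,0,0],[0,0,0],[0,0,0],[0,0,0],[0,0,0],[0,0,0]],"claw":[1,1,1,1,1,1,1,1,1,1]}' 25
```

```text
clock: 1.25
position: [0.4465, -0.3432, 0.2049]
ee_rot: [3.141, 0.001, 0.0]
force: [1.2, -0.8, -0.0]
width: 1.001
gripper_force: 0.0
```

```bash
python3 -m pendant '{"slide":[[0,-0.1,0],[0,-0.1,0],[0,-0.1,0],[0,-0.035,0],[0,0,0],[0,0,0.08],[0,0,0.08],[0,0,0.06],[0,0,0],[0,0,0]],"dr":[[0,0,0],[0,0,0],[0,0,0],[0,0,0],[0,0,0],[0,0,0],[0,0,0],[0,0,0],[0,0,0],[0,0,0]],"claw":[1,1,1,1,1,1,1,1,1,1]}'
python3 - <<'E'
from h import *
crop("scene",300,150,120,130,4,"s2.png")
E
```

```text
clock: 2.25
position: [0.4454, -0.2457, 0.139]
ee_rot: [3.141, -0.001, -0.001]
force: [-0.5, 0.7, 0.2]
width: 0.997
gripper_force: 0.0
```

View pics/s2.png

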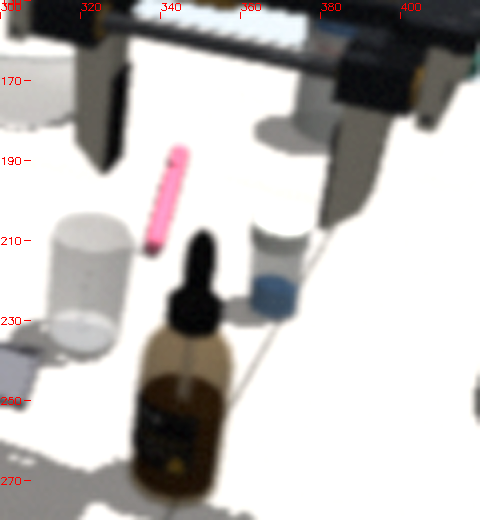

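The view shows the open fingers at (326,192) and (381,206), with the bulb (350,208) midway between them. I'll lower and grip the cap.

```bash
python3 -m pendant '{"slide":[[0,-0.01,0.07],[0,0,0.07],[0,0,0.055],[0,0,0],[0,0,0],[0,0,0],[0,0,0],[0,0,0],[0,0,0],[0,0,0]],"dr":[[0,0,0],[0,0,0],[0,0,0],[0,0,0],[0,0,0],[0,0,0],[0,0,0],[0,0,0],[0,0,0],[0,0,0]],"claw":[1,1,1,1,0.5,0.3,0.2,0.1,0,0]}' 20
python3 -m pendant '{"slide":[[0,0,0],[0,0,-0.02],[0,0,-0.05],[0,0,-0.08],[0,0,-0.08],[0,0,-0.06],[0,0,-0.02],[0,0,0],[0,0,0]],"dr":[[0,0,0],[0,0,0],[0,0,0],[0,0,0],[0,0,0],[0,0,0],[0,0,0],[0,0,0],[0,0,0]],"claw":[0,0,0,0,0,0,0,0,0]}'
```

```text
clock: 3.3
position: [0.4456, -0.2414, 0.0804]
ee_rot: [3.141, 0.001, 0.0]
force: [-0.7, -0.3, 0.3]
width: 0.527
gripper_force: 0.0
clock: 4.2
position: [0.4451, -0.2411, 0.1725]
ee_rot: [-3.141, -0.001, 0.001]
force: [-0.8, -1.3, -0.1]
width: 0.006
gripper_force: 0.0
```

The fingers are slow, so the lift came too early. I'll check that the bottle still stands.

```bash
python3 - <<'E'
from h import *
crop("scene",300,150,120,130,4,"s3.png")
E
```

```text
(no output)
```

View pics/s3.png

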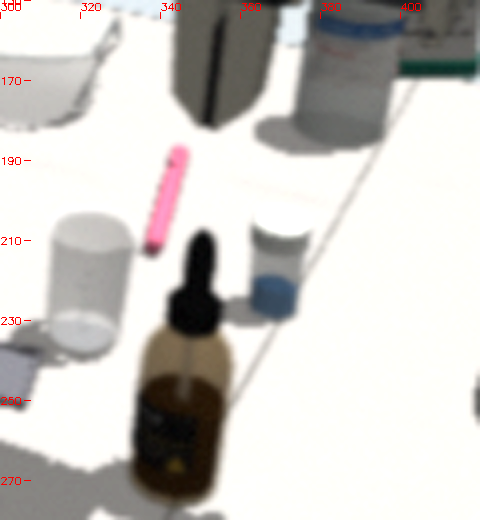

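The bottle is upright and hasn't moved: bulb (349,208), closed tips above at (350,182). I'll open and try again, waiting for the fingers this time.

```bash
python3 -m pendant '{"slide":[[0,0,0],[0,0,0],[0,0,0],[0,0,0],[0,0,0],[0,0,0],[0,0,0],[0,0,0],[0,0,0],[0,0,0]],"dr":[[0,0,0],[0,0,0],[0,0,0],[0,0,0],[0,0,0],[0,0,0],[0,0,0],[0,0,0],[0,0,0],[0,0,0]],"claw":[0.7,0.7,0.7,0.7,0.7,0.7,0.7,0.7,0.7,0.7]}' 20
python3 -m pendant '{"slide":[[0,0,0.08],[0,0,0.08],[0,0,0.08],[0,0,0.065],[0,0,0],[0,0,0],[0,0,0],[0,0,0],[0,0,0],[0,0,0]],"dr":[[0,0,0],[0,0,0],[0,0,0],[0,0,0],[0,0,0],[0,0,0],[0,0,0],[0,0,0],[0,0,0],[0,0,0]],"claw":[0.7,0.7,0.7,0.7,0.2,0.2,0.2,0.2,0.2,0.2]}'
python3 -m pendant '{"slide":[[0,0,0],[0,0,0],[0,0,0],[0,0,0],[0,0,0],[0,0,0],[0,0,0],[0,0,0],[0,0,0],[0,0,0]],"dr":[[0,0,0],[0,0,0],[0,0,0],[0,0,0],[0,0,0],[0,0,0],[0,0,0],[0,0,0],[0,0,0],[0,0,0]],"claw":[0.2,0.2,0.2,0.2,0.2,0.2,0.2,0.2,0.2,0.2]}'
```

```text
clock: 5.25
position: [0.4455, -0.2413, 0.1732]
ee_rot: [3.142, 0.001, 0.0]
force: [-0.4, -0.1, 0.2]
width: 0.696
gripper_force: 0.0
clock: 6.25
position: [0.4458, -0.2415, 0.0822]
ee_rot: [3.141, 0.001, 0.001]
force: [-0.5, 0.1, 1.5]
width: 0.233
gripper_force: 5.4
clock: 7.25
position: [0.4459, -0.2416, 0.082]
ee_rot: [3.141, 0.001, 0.001]
force: [-0.3, -1.2, 5.7]
width: 0.211
gripper_force: 20.1
```

```bash
python3 -m pendant '{"slide":[[0,0,-0.02],[0,0,-0.04],[0,0,-0.04],[0,0,-0.02],[0,0,0]],"dr":[[0,0,0],[0,0,0],[0,0,0],[0,0,0],[0,0,0]],"claw":[0,0,0,0,0]}'
python3 - <<'E'
from h import *
crop("scene",300,150,120,130,4,"s4.png")
E
```

```text
clock: 7.75
position: [0.4463, -0.2416, 0.1191]
ee_rot: [3.141, 0.001, 0.003]
force: [0.1, 0.6, -0.8]
width: 0.212
gripper_force: 19.5
```

View pics/s4.png

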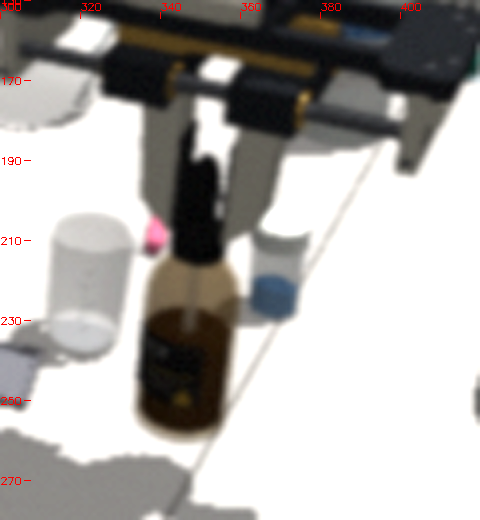

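The bottle is held by its cap, upright and off the worktop, with its base at (347,254). Now I'll carry it.

```bash
python3 -m pendant '{"slide":[[0,0,-0.065],[0,0,-0.065],[0,0,-0.065],[0.03,-0.04,0],[0.03,-0.08,0],[0.03,-0.12,0],[0.03,-0.12,0],[0.03,-0.12,0],[0.03,-0.12,0],[0.03,-0.12,0]],"dr":[[0,0,0],[0,0,0],[0,0,0],[0,0,0],[0,0,0],[0,0,0],[0,0,0],[0,0,0],[0,0,0],[0,0,0]],"claw":[0,0,0,0,0,0,0,0,0,0]}'
python3 -m pendant '{"slide":[[0.035,-0.12,0],[0.035,-0.12,0],[0.035,-0.12,0],[0.035,-0.12,0],[0.035,-0.12,0],[0.035,-0.12,0],[0.035,-0.12,0],[0.035,-0.12,0],[0.02,-0.08,0],[0.01,-0.05,0]],"dr":[[0,0,0],[0,0,0],[0,0,0],[0,0,0],[0,0,0],[0,0,0],[0,0,0],[0,0,0],[0,0,0],[0,0,0]],"claw":[0,0,0,0,0,0,0,0,0,0]}'
python3 -m pendant '{"slide":[[0,0,0],[0,0,0]],"dr":[[0,0,0],[0,0,0]],"claw":[0,0]}'
python3 - <<'E'
from h import *
crop("scene",120,90,150,110,5,"s5.png")
E
```

```text
clock: 8.8
position: [0.5082, -0.0238, 0.1758]
ee_rot: [3.141, 0.001, -0.001]
force: [1.2, -0.0, 0.2]
width: 0.211
gripper_force: 19.5
clock: 9.8
position: [0.6005, 0.3043, 0.1751]
ee_rot: [-3.141, -0.005, 0.002]
force: [0.3, -1.0, -1.2]
width: 0.211
gripper_force: 19.5
clock: 10.0
position: [0.601, 0.3003, 0.1757]
ee_rot: [3.14, 0.0, -0.001]
force: [0.2, -0.2, -0.9]
width: 0.211
gripper_force: 19.5
```

View pics/s5.png

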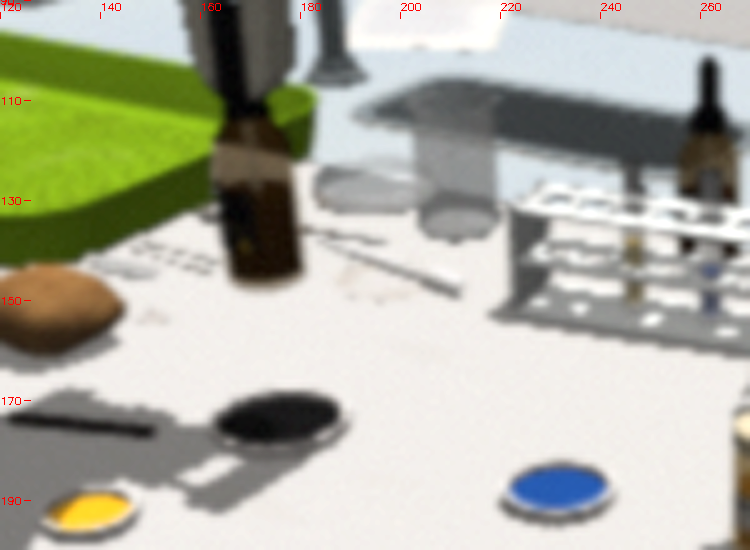

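The bottle hangs at (172,146), over and behind the black dish at (175,173), and leans a little in the picture. I'll check how much of that is perspective.

```bash
python3 - <<'E'
from h import *
def proj(n,p):
    c=arm.calibration(n);q=R.from_rotvec(c["orientation"]).inv().apply(np.array(p)-c["xyz"]);K=c["K"]
    return round(K[0,0]*q[0]/-q[2]+K[0,2],1),round(K[1,1]*-q[1]/-q[2]+K[1,2],1)
for z in(.09,.094,.098,.195,.20): print(z,proj("scene",(.601,.3003,z)))
T=arm.get_image("top")
cv2.imwrite("pics/t5.png",cv2.resize(T[120:230,90:240,::-1],None,fx=5,fy=5,interpolation=2))
E
```

```text
0.09 (np.float64(173.0), np.float64(146.9))
0.094 (np.float64(172.8), np.float64(145.5))
0.098 (np.float64(172.7), np.float64(144.1))
0.195 (np.float64(168.7), np.float64(109.2))
0.2 (np.float64(168.5), np.float64(107.4))
```

View pics/t5.png

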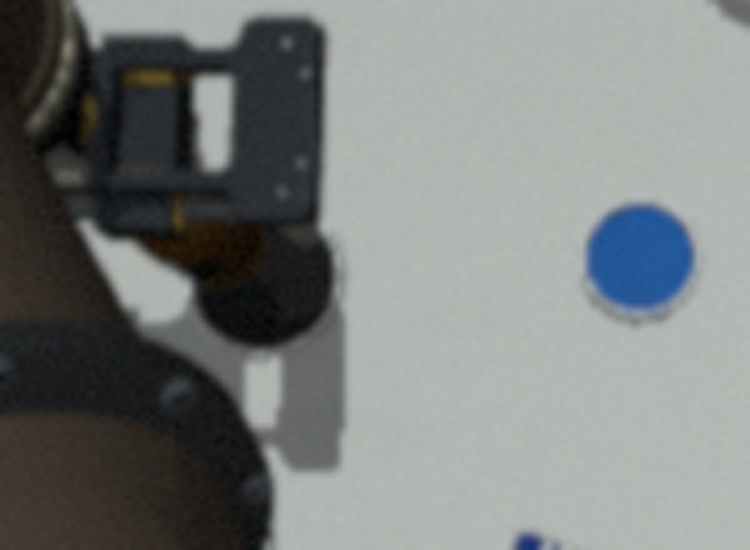

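The lean matches perspective, so the bottle is upright. In the top view, dish and bottle line up as expected. I'll lower it.

```bash
python3 -m pendant '{"slide":[[0.005,-0.015,0.02],[0,0,0.06],[0,0,0.07],[0,0,0.07],[0,0,0.04],[0,0,0.02],[0,0,0],[0,0,0]],"dr":[[0,0,0],[0,0,0],[0,0,0],[0,0,0],[0,0,0],[0,0,0],[0,0,0],[0,0,0]],"claw":[0,0,0,0,0,0,0,0]}'
python3 -m pendant '{"slide":[[0,0,0.006],[0,0,0.005],[0,0,0],[0,0,0]],"dr":[[0,0,0],[0,0,0],[0,0,0],[0,0,0]],"claw":[0,0,0,0]}'
```

```text
clock: 10.9
position: [0.6032, 0.3065, 0.0931]
ee_rot: [-3.141, -0.001, -0.002]
force: [-0.7, -0.1, -0.6]
width: 0.211
gripper_force: 19.5
clock: 11.3
position: [0.6027, 0.3063, 0.0891]
ee_rot: [-3.142, -0.001, -0.0]
force: [-0.2, 0.3, -0.6]
width: 0.212
gripper_force: 19.5
```

```bash
python3 -m pendant '{"slide":[[0,0,0.004],[0,0,0.004],[0,0,0],[0,0,0]],"dr":[[0,0,0],[0,0,0],[0,0,0],[0,0,0]],"claw":[0,0,0,0]}'
python3 -m pendant '{"slide":[[0,0,0.003],[0,0,0],[0,0,0]],"dr":[[0,0,0],[0,0,0],[0,0,0]],"claw":[0,0,0]}'
```

```text
clock: 11.7
position: [0.6026, 0.3063, 0.0864]
ee_rot: [3.141, 0.001, -0.0]
force: [0.2, 0.6, -0.7]
width: 0.215
gripper_force: 19.5
clock: 12.0
position: [0.6031, 0.3064, 0.0861]
ee_rot: [-3.141, -0.001, -0.001]
force: [0.3, -1.3, 3.9]
width: 0.211
gripper_force: 19.9
```

Contact at 3.9 N, at the expected height. I'll release, rise, and go to the pot.

```bash
python3 -m pendant '{"slide":[[0,0,0],[0,0,0],[0,0,0],[0,0,0],[0,0,0],[0,0,0],[0,0,-0.04],[0,0,-0.1],[0,0,-0.12],[0,0,-0.12]],"dr":[[0,0,0],[0,0,0],[0,0,0],[0,0,0],[0,0,0],[0,0,0],[0,0,0],[0,0,0],[0,0,0],[0,0,0]],"claw":[0.3,0.4,0.6,0.6,0.6,0.6,0.6,0.6,0.6,0.6]}'
python3 -m pendant '{"slide":[[0,0.06,0],[0,0.12,0],[0,0.15,0],[0,0.15,0],[0,0.15,0],[0,0.15,0],[0,0.15,0],[0,0.15,0],[0,0.15,0],[0,0.15,0]],"dr":[[0,0,0],[0,0,0],[0,0,0],[0,0,0],[0,0,0],[0,0,0],[0,0,0],[0,0,0],[0,0,0],[0,0,0]],"claw":[0.6,0.6,0.6,0.6,0.6,0.6,0.6,0.6,0.6,0.6]}'
python3 -m pendant '{"slide":[[0,0.15,0],[0,0.14,0],[0,0.1,0],[0,0.05,0],[0,0,0],[0,0,0]],"dr":[[0,0,0],[0,0,0],[0,0,0],[0,0,0],[0,0,0],[0,0,0]],"claw":[0.6,0.6,0.6,0.6,0.6,0.6]}'
```

```text
clock: 13.0
position: [0.6025, 0.3063, 0.2017]
ee_rot: [-3.141, -0.001, -0.0]
force: [0.8, 0.2, 0.4]
width: 0.597
gripper_force: 0.0
clock: 14.0
position: [0.6024, -0.1099, 0.2002]
ee_rot: [3.141, 0.001, 0.001]
force: [0.3, 0.7, 0.2]
width: 0.603
gripper_force: 0.0
clock: 14.6
position: [0.6033, -0.2376, 0.1996]
ee_rot: [-3.14, -0.003, -0.0]
force: [-0.1, 1.0, 0.7]
width: 0.599
gripper_force: 0.0
```

```bash
python3 -m pendant '{"slide":[[0.03,0.013,0.05],[0,0,0.1],[0,0,0.11],[0,0,0.11],[0,0,0.1],[0,0,0.06],[0,0,0.03],[0,0,0],[0,0,0],[0,0,0]],"dr":[[0,0,0],[0,0,0],[0,0,0],[0,0,0],[0,0,0],[0,0,0],[0,0,0],[0,0,0],[0,0,0],[0,0,0]],"claw":[0.6,0.6,0.6,0.6,0.6,0.6,0.6,0.6,0.3,0.3]}' 15
python3 -m pendant '{"slide":[[0,0,0],[0,0,0],[0,0,0],[0,0,0],[0,0,0],[0,0,0],[0,0,0],[0,0,0],[0,0,0],[0,0,0]],"dr":[[0,0,0],[0,0,0],[0,0,0],[0,0,0],[0,0,0],[0,0,0],[0,0,0],[0,0,0],[0,0,0],[0,0,0]],"claw":[0.2,0.2,0.2,0.2,0.2,0.2,0.2,0.2,0.2,0.2]}'
python3 -m pendant '{"slide":[[0,0,-0.02],[0,0,-0.06],[0,0,-0.08],[0,0,-0.08],[0,0,-0.04],[0,0,0]],"dr":[[0,0,0],[0,0,0],[0,0,0],[0,0,0],[0,0,0],[0,0,0]],"claw":[0.2,0.2,0.2,0.2,0.2,0.2]}'
python3 - <<'E'
from h import *
S=arm.get_image("scene")
a=cv2.resize(S[140:250,290:390,::-1],None,fx=4,fy=4,interpolation=2);b=cv2.resize(S[100:210,120:220,::-1],None,fx=4,fy=4,interpolation=2)
cv2.imwrite("pics/s6.png",cv2.hconcat([a,b]))
E
```

```text
clock: 15.6
position: [0.6131, -0.2436, 0.0329]
ee_rot: [3.141, 0.002, 0.003]
force: [-0.9, -0.0, 1.3]
width: 0.473
gripper_force: 0.0
clock: 16.6
position: [0.6128, -0.2437, 0.0324]
ee_rot: [3.141, 0.001, 0.002]
force: [0.4, -0.2, 5.5]
width: 0.332
gripper_force: 15.0
clock: 17.2
position: [0.613, -0.244, 0.1174]
ee_rot: [3.141, 0.001, 0.005]
force: [-0.1, -0.6, 0.0]
width: 0.337
gripper_force: 15.0
```

View pics/s6.png

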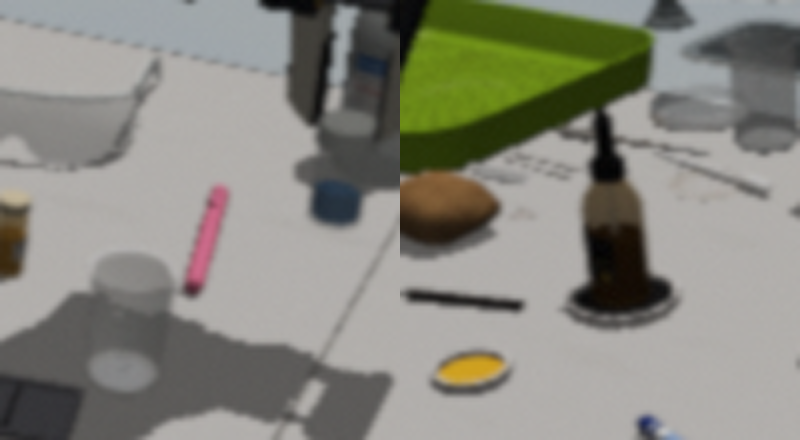

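The left crop shows the pot held and lifted at about (335,200) in the crop. The right crop shows the bottle upright in the middle of the black dish. I'll carry the pot higher, over the vials.

```bash
python3 -m pendant '{"slide":[[0,0,-0.07],[0,-0.05,-0.07],[0,-0.1,0],[0,-0.13,0],[0,-0.13,0],[0,-0.13,0],[0,-0.13,0],[0,-0.13,0],[0,-0.13,0],[0,-0.13,0]],"dr":[[0,0,0],[0,0,0],[0,0,0],[0,0,0],[0,0,0],[0,0,0],[0,0,0],[0,0,0],[0,0,0],[0,0,0]],"claw":[0.2,0.2,0.2,0.2,0.2,0.2,0.2,0.2,0.2,0.2]}'
python3 -m pendant '{"slide":[[0,-0.1,0],[0,-0.05,0],[0,0,0],[0,0,0]],"dr":[[0,0,0],[0,0,0],[0,0,0],[0,0,0]],"claw":[0.2,0.2,0.2,0.2]}'
```

```text
clock: 18.25
position: [0.6107, 0.0757, 0.1559]
ee_rot: [3.141, 0.001, -0.004]
force: [0.8, -0.0, -0.4]
width: 0.334
gripper_force: 15.0
clock: 18.65
position: [0.6117, 0.1173, 0.1568]
ee_rot: [3.14, -0.001, -0.002]
force: [1.2, -0.7, -0.8]
width: 0.337
gripper_force: 15.0
```

```bash
python3 -m pendant '{"slide":[[0,-0.014,0.04],[0,0,0.08],[0,0,0.09],[0,0,0.09],[0,0,0.06],[0,0,0.03],[0,0,0],[0,0,0]],"dr":[[0,0,0],[0,0,0],[0,0,0],[0,0,0],[0,0,0],[0,0,0],[0,0,0],[0,0,0]],"claw":[0.2,0.2,0.2,0.2,0.2,0.2,0.2,0.2]}'
python3 -m pendant '{"slide":[[0,0,0.005],[0,0,0.005],[0,0,0],[0,0,0]],"dr":[[0,0,0],[0,0,0],[0,0,0],[0,0,0]],"claw":[0.2,0.2,0.2,0.2]}'
```

```text
clock: 19.45
position: [0.6123, 0.123, 0.0411]
ee_rot: [3.142, -0.0, 0.001]
force: [0.3, 0.3, -0.8]
width: 0.333
gripper_force: 15.0
clock: 19.85
position: [0.6119, 0.1237, 0.0379]
ee_rot: [-3.142, -0.001, -0.001]
force: [0.3, -1.2, 0.2]
width: 0.337
gripper_force: 15.0
```

```bash
python3 -m pendant '{"slide":[[0,0.006,0],[0,0,0.006],[0,0,0],[0,0,0]],"dr":[[0,0,0],[0,0,0],[0,0,0],[0,0,0]],"claw":[0.2,0.2,0.2,0.2]}'
```

```text
clock: 20.25
position: [0.6124, 0.1217, 0.0364]
ee_rot: [-3.142, -0.001, -0.002]
force: [-0.6, -0.6, 5.4]
width: 0.336
gripper_force: 15.0
```

```bash
python3 -m pendant '{"slide":[[0,0,0],[0,0,0],[0,0,0],[0,0,0],[0,0,0],[0,0,-0.05],[0,0,-0.1],[0,0,-0.1],[0,0,-0.1],[0,0,-0.1]],"dr":[[0,0,0],[0,0,0],[0,0,0],[0,0,0],[0,0,0],[0,0,0],[0,0,0],[0,0,0],[0,0,0],[0,0,0]],"claw":[0.4,0.45,0.5,0.5,0.5,0.5,0.5,0.5,0.5,0.5]}'
python3 -m pendant '{"slide":[[-0.005,0.08,0],[-0.005,0.12,0],[-0.005,0.13,0],[-0.005,0.13,0],[-0.005,0.1,0],[0,0.047,0],[0,0,0],[0,0,0]],"dr":[[0,0,0],[0,0,0],[0,0,0],[0,0,0],[0,0,0],[0,0,0],[0,0,0],[0,0,0]],"claw":[0.42,0.42,0.42,0.42,0.42,0.42,0.42,0.42]}'
python3 - <<'E'
from h import *
S=arm.get_image("scene")
a=cv2.resize(S[140:240,200:320,::-1],None,fx=5,fy=5,interpolation=2)
cv2.imwrite("pics/s7.png",a)
E
```

```text
clock: 21.25
position: [0.6118, 0.1219, 0.1734]
ee_rot: [-3.141, -0.001, -0.001]
force: [0.1, -0.0, -0.5]
width: 0.503
gripper_force: 0.0
clock: 22.05
position: [0.6047, -0.0584, 0.1713]
ee_rot: [-3.14, -0.003, -0.001]
force: [0.6, 0.9, -0.7]
width: 0.423
gripper_force: 0.0
```

View pics/s7.png

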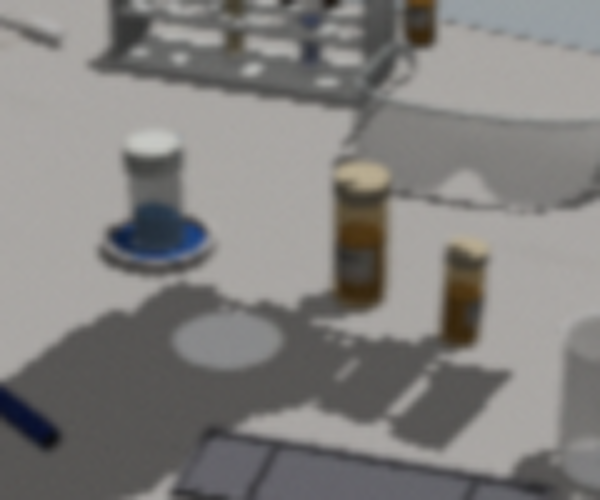

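The pot stands upright in the middle of the blue dish at crop (155,235). The small vial is at (465,290) with the larger one left of it at (360,235). I'll descend on the small vial.

```bash
python3 -m pendant '{"slide":[[0.002,0.007,0.04],[0,0,0.09],[0,0,0.1],[0,0,0.1],[0,0,0.08],[0,0,0.05],[0,0,0.025],[0,0,0],[0,0,0],[0,0,0]],"dr":[[0,0,0],[0,0,0],[0,0,0],[0,0,0],[0,0,0],[0,0,0],[0,0,0],[0,0,0],[0,0,0],[0,0,0]],"claw":[0.42,0.42,0.42,0.42,0.42,0.42,0.42,0.42,0.2,0.1]}' 15
python3 -m pendant '{"slide":[[0,0,0],[0,0,0],[0,0,0],[0,0,0],[0,0,0],[0,0,0],[0,0,0],[0,0,0],[0,0,0],[0,0,0]],"dr":[[0,0,0],[0,0,0],[0,0,0],[0,0,0],[0,0,0],[0,0,0],[0,0,0],[0,0,0],[0,0,0],[0,0,0]],"claw":[0.1,0.1,0.1,0.1,0.1,0.1,0.1,0.1,0.1,0.1]}'
```

```text
clock: 23.1
position: [0.606, -0.0624, 0.0266]
ee_rot: [3.141, 0.001, 0.003]
force: [0.5, -0.4, -0.1]
width: 0.298
gripper_force: 0.0
clock: 24.1
position: [0.6059, -0.0624, 0.0261]
ee_rot: [3.142, 0.001, 0.003]
force: [0.2, 0.6, 6.3]
width: 0.215
gripper_force: 15.1
```

```bash
python3 -m pendant '{"slide":[[0,0,-0.03],[0,0,-0.08],[0,0,-0.1],[0,0,-0.1],[0,0,-0.09],[-0.04,-0.05,0],[-0.06,-0.1,0],[-0.06,-0.12,0],[-0.06,-0.12,0],[-0.06,-0.12,0]],"dr":[[0,0,0],[0,0,0],[0,0,0],[0,0,0],[0,0,0],[0,0,0],[0,0,0],[0,0,0],[0,0,0],[0,0,0]],"claw":[0.1,0.1,0.1,0.1,0.1,0.1,0.1,0.1,0.1,0.1]}'
python3 -m pendant '{"slide":[[-0.06,-0.12,0],[-0.06,-0.12,0],[-0.05,-0.12,0],[0,-0.12,0],[0,-0.12,0],[0,-0.1,0],[0,-0.05,0],[0,0,0],[0,0,0],[0,0,0]],"dr":[[0,0,0],[0,0,0],[0,0,0],[0,0,0],[0,0,0],[0,0,0],[0,0,0],[0,0,0],[0,0,0],[0,0,0]],"claw":[0.1,0.1,0.1,0.1,0.1,0.1,0.1,0.1,0.1,0.1]}'
```

```text
clock: 25.1
position: [0.5198, 0.0916, 0.1458]
ee_rot: [3.141, 0.001, 0.0]
force: [0.7, 0.5, 0.3]
width: 0.215
gripper_force: 14.9
clock: 26.1
position: [0.4702, 0.3133, 0.1453]
ee_rot: [3.14, -0.003, -0.0]
force: [0.2, -0.5, -1.2]
width: 0.215
gripper_force: 14.9
```

```bash
python3 -m pendant '{"slide":[[0,-0.022,0.03],[0,0,0.08],[0,0,0.09],[0,0,0.09],[0,0,0.06],[0,0,0.02],[0,0,0.006],[0,0,0],[0,0,0]],"dr":[[0,0,0],[0,0,0],[0,0,0],[0,0,0],[0,0,0],[0,0,0],[0,0,0],[0,0,0],[0,0,0]],"claw":[0.1,0.1,0.1,0.1,0.1,0.1,0.1,0.1,0.1]}'
python3 - <<'E'
from h import *
S=arm.get_image("scene")
cv2.imwrite("pics/s8.png",cv2.resize(S[130:220,90:210,::-1],None,fx=5,fy=5,interpolation=2))
E
```

```text
clock: 27.0
position: [0.4704, 0.3225, 0.0335]
ee_rot: [-3.141, -0.001, -0.002]
force: [0.1, 0.6, -0.1]
width: 0.213
gripper_force: 14.9
```

View pics/s8.png

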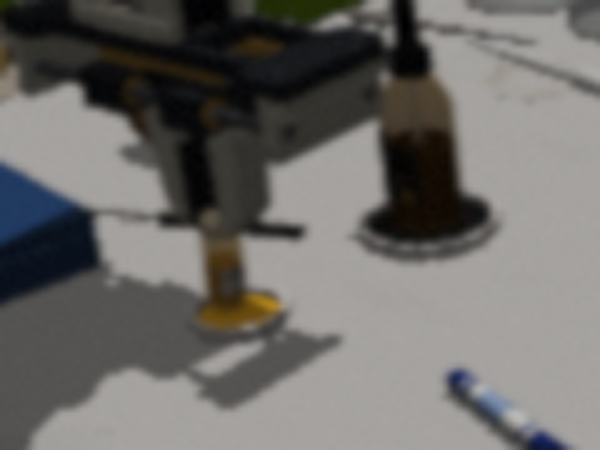

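The vial is just above the yellow pad. Its foot is at crop (223,300) and the dish centre about (240,311), so I'll check the offset.

```bash
python3 - <<'E'
from h import *
for n,p in(("foot",(90+224/5,130+302/5)),): print(n,plane("scene",*p,.0075).round(4))
for p in((90+192/5,130+316/5),(90+288/5,130+306/5)): print("rim L/R",plane("scene",*p,.009).round(4))
for p in((90+240/5,130+340/5),(90+240/5,130+286/5)): print("rim N/F",plane("scene",*p,.0045).round(4))
E
```

```text
foot [0.4728 0.3309 0.0075]
rim L/R [0.4518 0.3319 0.009 ]
rim L/R [0.4842 0.2966 0.009 ]
rim N/F [0.4512 0.2986 0.0045]
rim N/F [0.4938 0.3411 0.0045]
```

```bash
python3 -m pendant '{"slide":[[0.007,0.013,0],[0,0,0.005],[0,0,0.004],[0,0,0],[0,0,0]],"dr":[[0,0,0],[0,0,0],[0,0,0],[0,0,0],[0,0,0]],"claw":[0.1,0.1,0.1,0.1,0.1]}'
python3 -m pendant '{"slide":[[0,0,0.004],[0,0,0],[0,0,0]],"dr":[[0,0,0],[0,0,0],[0,0,0]],"claw":[0.1,0.1,0.1]}'
```

```text
clock: 27.55
position: [0.4722, 0.3183, 0.0301]
ee_rot: [-3.141, -0.001, -0.001]
force: [-0.4, 0.1, 4.2]
width: 0.215
gripper_force: 15.0
clock: 27.85
position: [0.4729, 0.3191, 0.0298]
ee_rot: [-3.14, -0.001, -0.003]
force: [-0.2, -0.7, 11.2]
width: 0.218
gripper_force: 15.1
```

```bash
python3 -m pendant '{"slide":[[0,0,0],[0,0,0],[0,0,0],[0,0,0],[0,0,0],[0,0,-0.04],[0,0,-0.08],[0,0,-0.1],[0,0,-0.1],[0,0,-0.08]],"dr":[[0,0,0],[0,0,0],[0,0,0],[0,0,0],[0,0,0],[0,0,0],[0,0,0],[0,0,0],[0,0,0],[0,0,0]],"claw":[0.3,0.4,0.45,0.45,0.45,0.45,0.45,0.45,0.45,0.45]}'
python3 -m pendant '{"slide":[[-0.012,0.06,0],[-0.012,0.1,0],[-0.012,0.12,0],[-0.012,0.12,0],[-0.012,0.12,0],[-0.012,0.1,0],[0,0.05,0],[0,0,0],[0,0,0]],"dr":[[0,0,0],[0,0,0],[0,0,0],[0,0,0],[0,0,0],[0,0,0],[0,0,0],[0,0,0],[0,0,0]],"claw":[0.45,0.45,0.45,0.45,0.45,0.45,0.45,0.45,0.45]}'
python3 - <<'E'
from h import *
print(arm.observe()["joints"].round(3))
S=arm.get_image("scene");T=arm.get_image("top")
a=cv2.resize(S[140:230,100:200,::-1],None,fx=4,fy=4,interpolation=2);b=cv2.resize(T[150:240,110:210,::-1],None,fx=4,fy=4,interpolation=2)
cv2.imwrite("pics/s9.png",cv2.hconcat([a,b]))
E
```

```text
clock: 28.85
position: [0.4721, 0.3186, 0.1514]
ee_rot: [-3.14, -0.001, -0.002]
force: [0.0, -0.4, 0.3]
width: 0.449
gripper_force: 0.0
clock: 29.75
position: [0.4507, 0.1178, 0.1493]
ee_rot: [-3.141, -0.001, -0.002]
force: [0.3, 0.6, 0.3]
width: 0.451
gripper_force: 0.0
[-0.217  0.25  -0.184  2.009  0.058  0.887 -2.002]
```

View pics/s9.png

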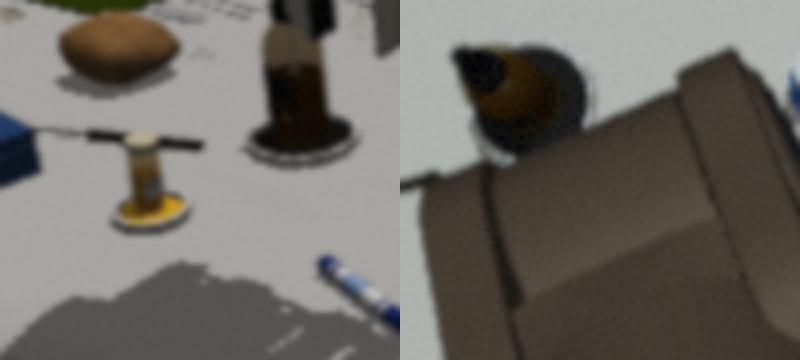

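The vial stands upright in the yellow dish, foot at crop (148,212) near the dish centre (151,214). The bottle is upright too. Now I'll turn for the marker and check before descending.

```bash
python3 -m pendant '{"slide":[[0,0,0],[0,0,0],[0,0,0],[0,0,0],[0,0,0],[0,0,0],[0,0,0],[0,0,0],[0,0,0],[0,0,0]],"dr":[[0,0,-1],[0,0,-1],[0,0,-1],[0,0,-1],[0,0,-1],[0,0,-1],[0,0,-1],[0,0,-1],[0,0,-1],[0,0,-1]],"claw":[0.45,0.45,0.45,0.45,0.45,0.45,0.45,0.45,0.45,0.45]}' 20
python3 -m pendant '{"slide":[[0,0,0.04],[0,0,0.09],[0,0,0.1],[0,0,0.1],[0,0,0.04],[0,0,0]],"dr":[[0,0,-0.25],[0,0,0],[0,0,0],[0,0,0],[0,0,0],[0,0,0]],"claw":[0.45,0.45,0.45,0.45,0.45,0.45]}'
python3 - <<'E'
from h import *
M=R.from_rotvec(arm.observe()["ee_rot"]).as_matrix();print(np.degrees(np.arctan2(M[1,0],M[0,0])))
S=arm.get_image("scene")
cv2.imwrite("pics/s10.png",cv2.resize(S[170:240,150:250,::-1],None,fx=6,fy=6,interpolation=2))
E
```

```text
clock: 30.85
position: [0.4503, 0.1186, 0.1487]
ee_rot: [-2.586, -1.784, -0.0]
force: [0.8, -0.5, 0.4]
width: 0.448
gripper_force: 0.0
clock: 31.45
position: [0.4489, 0.1173, 0.036]
ee_rot: [-2.564, -1.812, 0.005]
force: [-0.1, -0.5, -0.1]
width: 0.451
gripper_force: 0.0
70.50612901091868
```

View pics/s10.png

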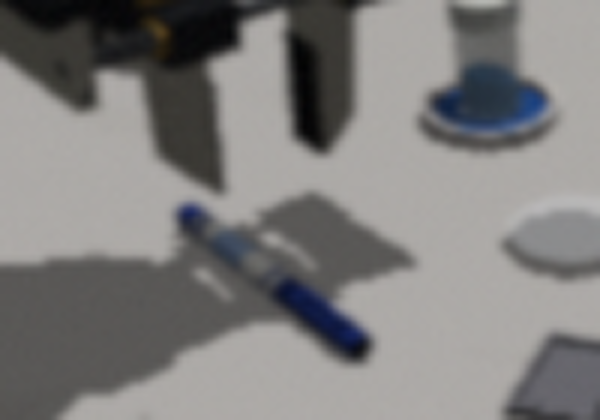

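The open fingers at crop (222,190) and (322,150) straddle the line of the marker, which runs from (190,213) to (355,345). The pot is well placed in its dish. I'll compute the residual offset.

```bash
python3 - <<'E'
from h import *
print(plane("scene",150+272/6,170+170/6,.036).round(4))
E=[plane("scene",150+188/6,170+214/6,.008),plane("scene",150+358/6,170+347/6,.008)];print(np.round(E,4),np.round((E[0]+E[1])/2,4))
M=R.from_rotvec(arm.observe()["ee_rot"]).as_matrix();print(arm.observe()["position"], (M.T@np.array([.4510-.4489,.1180-.1173,0])/.3).round(4))
E
```

```text
[0.4792 0.1347 0.036 ]
[[0.4716 0.1743 0.008 ]
 [0.4278 0.0576 0.008 ]] [0.4497 0.116  0.008 ]
[0.44991066 0.11763113 0.0372686 ] [ 0.0045  0.0058 -0.    ]
```

```bash
python3 - <<'E'
from h import *
print("s2",plane("scene",326,192,.139).round(4),plane("scene",381,206,.139).round(4),"tcp .4454 -.2457")
print("s3",plane("scene",351,182,.1725).round(4),"tcp .4451 -.2411")
def proj(n,p):
    c=arm.calibration(n);q=R.from_rotvec(c["orientation"]).inv().apply(np.array(p)-c["xyz"]);K=c["K"]
    return round(K[0,0]*q[0]/-q[2]+K[0,2],1),round(K[1,1]*-q[1]/-q[2]+K[1,2],1)
s=arm.observe();M=R.from_rotvec(s["ee_rot"]).as_matrix();p=s["position"]
for k in(-.0205,.0205):
  q=proj("scene",p+M[:,1]*k);print("expected pad tip crop px",(q[0]-150)*6,(q[1]-170)*6)
q=proj("scene",(.4454,-.2457,.139));print(q,proj("scene",(.4454,-.2457+.046,.139)),proj("scene",(.4454,-.2457-.046,.139)))
print(proj("scene",(.4451,-.2411,.1725)))
E
```

```text
s2 [ 0.4815 -0.184   0.139 ] [ 0.4813 -0.2877  0.139 ] tcp .4454 -.2457
s3 [ 0.4803 -0.2293  0.1725] tcp .4451 -.2411
expected pad tip crop px 213.59999999999997 229.19999999999993
expected pad tip crop px 304.80000000000007 193.80000000000007
(np.float64(351.6), np.float64(209.0)) (np.float64(326.9), np.float64(202.5)) (np.float64(377.9), np.float64(216.0))
(np.float64(351.2), np.float64(191.8))
```

The visible finger ends look about 19 mm higher than the reported TCP, so I'll feel my way down to the worktop.

```bash
python3 -m pendant '{"slide":[[0,0,0.05],[0,0,0.03],[0,0,0.015],[0,0,0],[0,0,0]],"dr":[[0,0,0],[0,0,0],[0,0,0],[0,0,0],[0,0,0]],"claw":[0.45,0.45,0.45,0.45,0.45]}'
python3 - <<'E'
from h import *
S=arm.get_image("scene");cv2.imwrite("pics/s11.png",S[:,:,::-1]);print(arm.observe()["force"])
E
```

```text
clock: 32.0
position: [0.4507, 0.1173, 0.0096]
ee_rot: [2.565, 1.813, 0.001]
force: [1.1, 0.0, -0.2]
width: 0.454
gripper_force: 0.0
[ 1.08120305 -0.3043039  -0.63431022]
```

```bash
python3 -m pendant '{"slide":[[0,0,0.01],[0,0,0],[0,0,0]],"dr":[[0,0,0],[0,0,0],[0,0,0]],"claw":[0.45,0.45,0.45]}'
```

```text
clock: 32.35
position: [0.4503, 0.1171, 0.0061]
ee_rot: [2.565, 1.813, -0.0]
force: [0.4, -0.2, -0.6]
width: 0.448
gripper_force: 0.0
```

```bash
python3 -m pendant '{"slide":[[0,0,0],[0,0,0],[0,0,0],[0,0,0],[0,0,0],[0,0,0],[0,0,0],[0,0,0],[0,0,0],[0,0,0]],"dr":[[0,0,0],[0,0,0],[0,0,0],[0,0,0],[0,0,0],[0,0,0],[0,0,0],[0,0,0],[0,0,0],[0,0,0]],"claw":[0.05,0.05,0.05,0.05,0.05,0.05,0.05,0.05,0.05,0.05]}' 15
```

```text
clock: 33.35
position: [0.4504, 0.1171, 0.0061]
ee_rot: [2.565, 1.813, -0.0]
force: [0.4, -1.3, 0.1]
width: 0.052
gripper_force: 0.0
```

As suspected, the tips are above the pen. I'll reopen and go about 18 mm lower in small steps, watching the force.

```bash
python3 -m pendant '{"slide":[[0,0,0],[0,0,0],[0,0,0],[0,0,0],[0,0,0],[0,0,0],[0,0,0.015],[0,0,0.015],[0,0,0],[0,0,0]],"dr":[[0,0,0],[0,0,0],[0,0,0],[0,0,0],[0,0,0],[0,0,0],[0,0,0],[0,0,0],[0,0,0],[0,0,0]],"claw":[0.45,0.45,0.45,0.45,0.45,0.45,0.45,0.45,0.45,0.45]}'
python3 -m pendant '{"slide":[[0,0,0.01],[0,0,0],[0,0,0.01],[0,0,0],[0,0,0]],"dr":[[0,0,0],[0,0,0],[0,0,0],[0,0,0],[0,0,0]],"claw":[0.45,0.45,0.45,0.45,0.45]}'
```

```text
clock: 34.35
position: [0.4501, 0.1171, -0.0032]
ee_rot: [-2.565, -1.814, 0.001]
force: [1.1, -0.1, 0.4]
width: 0.447
gripper_force: 0.0
clock: 34.85
position: [0.4503, 0.1172, -0.009]
ee_rot: [-2.565, -1.814, 0.0]
force: [0.0, -0.3, 0.5]
width: 0.45
gripper_force: 0.0
```

```bash
python3 -m pendant '{"slide":[[0,0,0.006],[0,0,0.006],[0,0,0],[0,0,0]],"dr":[[0,0,0],[0,0,0],[0,0,0],[0,0,0]],"claw":[0.45,0.45,0.45,0.45]}'
python3 -m pendant '{"slide":[[0,0,0],[0,0,0],[0,0,0],[0,0,0],[0,0,0],[0,0,0],[0,0,0],[0,0,0],[0,0,0],[0,0,0]],"dr":[[0,0,0],[0,0,0],[0,0,0],[0,0,0],[0,0,0],[0,0,0],[0,0,0],[0,0,0],[0,0,0],[0,0,0]],"claw":[0.03,0.03,0.03,0.03,0.03,0.03,0.03,0.03,0.03,0.03]}' 15
```

```text
clock: 35.25
position: [0.4503, 0.1172, -0.0125]
ee_rot: [-2.565, -1.814, 0.0]
force: [-0.4, 0.4, 0.3]
width: 0.447
gripper_force: 0.0
clock: 36.25
position: [0.4504, 0.1171, -0.0125]
ee_rot: [2.565, 1.813, -0.0]
force: [-0.6, 0.7, 0.8]
width: 0.106
gripper_force: 15.0
```

The marker is gripped at width 0.106. I'll lift, carry it to the tray and turn.

```bash
python3 -m pendant '{"slide":[[0,0,-0.02],[0,0,-0.07],[0,0,-0.1],[0,0,-0.1],[0,0,-0.05],[-0.05,0.02,0],[-0.1,0.045,0],[-0.12,0.055,0],[-0.12,0.055,0],[-0.11,0.05,0]],"dr":[[0,0,0],[0,0,0],[0,0,0],[0,0,0],[0,0,0],[0,0,0],[0,0,0],[0,0,0],[0,0,0],[0,0,0]],"claw":[0,0,0,0,0,0,0,0,0,0]}'
python3 -m pendant '{"slide":[[-0.07,0.026,0],[-0.031,0.01,0],[0,0,0],[0,0,0],[0,0,0],[0,0,0],[0,0,0],[0,0,0],[0,0,0],[0,0,0]],"dr":[[0,0,0],[0,0,0],[0,0,-0.92],[0,0,-0.92],[0,0,-0.92],[0,0,-0.92],[0,0,-0.92],[0,0,0],[0,0,0],[0,0,0]],"claw":[0,0,0,0,0,0,0,0,0,0]}'
python3 - <<'E'
from h import *
s=arm.observe();M=R.from_rotvec(s["ee_rot"]).as_matrix();print(np.degrees(np.arctan2(M[1,0],M[0,0])),(M.T@(np.array([.464,-.079,.0])-s["position"])/.3).round(4))
E
```

```text
clock: 37.25
position: [0.4639, -0.0486, 0.09]
ee_rot: [2.565, 1.813, 0.0]
force: [1.1, 0.2, -0.6]
width: 0.105
gripper_force: 15.0
clock: 38.25
position: [0.464, -0.0785, 0.0896]
ee_rot: [-1.976, -2.442, -0.0]
force: [-0.5, 0.2, -0.3]
width: 0.102
gripper_force: 15.0
102.02638648625133 [-0.0016 -0.0005  0.2987]
```

```bash
python3 -m pendant '{"slide":[[0,0,0.04],[0,0,0.08],[0,0,0.09],[0,0,0.07],[0,0,0.03],[0,0,0.01],[0,0,0],[0,0,0]],"dr":[[0,0,0],[0,0,0],[0,0,0],[0,0,0],[0,0,0],[0,0,0],[0,0,0],[0,0,0]],"claw":[0,0,0,0,0,0,0,0]}'
python3 -m pendant '{"slide":[[0,0,0.006],[0,0,0],[0,0,0]],"dr":[[0,0,0],[0,0,0],[0,0,0]],"claw":[0,0,0]}'
```

```text
clock: 39.05
position: [0.4647, -0.0789, -0.0058]
ee_rot: [1.974, 2.443, 0.001]
force: [-0.3, -1.0, 0.3]
width: 0.106
gripper_force: 15.0
clock: 39.35
position: [0.4642, -0.079, -0.008]
ee_rot: [1.974, 2.443, 0.0]
force: [0.2, 0.3, 0.6]
width: 0.105
gripper_force: 15.0
```

```bash
python3 -m pendant '{"slide":[[0,0,0.004],[0,0,0],[0,0,0]],"dr":[[0,0,0],[0,0,0],[0,0,0]],"claw":[0,0,0]}'
```

```text
clock: 39.65
position: [0.4641, -0.0789, -0.0095]
ee_rot: [1.974, 2.444, -0.0]
force: [-0.3, -0.0, -0.1]
width: 0.104
gripper_force: 15.0
```

```bash
python3 -m pendant '{"slide":[[0,0,0],[0,0,0],[0,0,0],[0,0,0],[0,0,0],[0,0,-0.04],[0,0,-0.1],[0,0,-0.15],[0,0,-0.15],[0,0,-0.15]],"dr":[[0,0,0],[0,0,0],[0,0,0],[0,0,0],[0,0,0],[0,0,0],[0,0,0],[0,0,0],[0,0,0],[0,0,0]],"claw":[0.15,0.2,0.3,0.4,0.4,0.4,0.4,0.4,0.4,0.4]}'
python3 -m pendant '{"slide":[[-0.08,0,-0.08],[-0.14,0,0],[-0.15,0,0],[-0.15,0,0],[-0.15,0,0],[-0.15,0,0],[-0.15,-0.03,0],[-0.15,-0.03,0],[-0.1,0,0],[0,0,0]],"dr":[[0,0,0],[0,0,0],[0,0,0],[0,0,0],[0,0,0],[0,0,0],[0,0,0],[0,0,0],[0,0,0],[0,0,0]],"claw":[0.4,0.4,0.4,0.4,0.4,0.4,0.4,0.4,0.4,0.4]}'
python3 - <<'E'
from h import *
T=arm.get_image("top");S=arm.get_image("scene")
cv2.imwrite("pics/tf.png",T[:,:,::-1])
h=cv2.cvtColor(T,cv2.COLOR_RGB2HSV).astype(int)
def box(m,x0,y0,x1,y1,z,name):
    k=np.zeros(m.shape,np.uint8);k[y0:y1,x0:x1]=m[y0:y1,x0:x1]
    n,l,s,c=cv2.connectedComponentsWithStats(k)
    if n<2: print(name,"none");return
    i=1+s[1:,4].argmax();r=cv2.minAreaRect(np.argwhere(l==i)[:,::-1].astype(np.float32));b=cv2.boxPoints(r)
    print(name,s[i,4],plane("top",*r[0],z).round(4));return np.array([plane("top",*p,z) for p in b])
blue=(h[...,1]>110)&(abs(h[...,0]-115)<15)&(h[...,2]<200)
B=box(blue,255,205,340,255,.012,"marker")
if B is not None:
    e=[B[1]-B[0],B[2]-B[1]];e=max(e,key=np.linalg.norm);print("len",np.hypot(*e[:2]),np.degrees(np.arctan2(e[1],e[0])))
dark=h[...,2]<75
box(dark,245,190,345,255,.006,"dark tray")
# change vs. initial not kept: local contrast for beaker & glass
top0=cv2.resize(cv2.imread("pics/top0.png"),(512,384),interpolation=cv2.INTER_AREA).astype(int)
d=abs(top0-T[:,:,::-1].astype(int)).max(2)>40
n,l,s,c=cv2.connectedComponentsWithStats(d.astype(np.uint8))
for i in range(1,n):
    if s[i,4]>25: print(s[i],c[i].round(1))
E
```

```text
clock: 40.65
position: [0.4635, -0.0785, 0.1702]
ee_rot: [-1.973, -2.444, -0.001]
force: [0.9, -0.8, 0.0]
width: 0.399
gripper_force: 0.0
clock: 41.65
position: [0.5216, -0.4458, 0.1914]
ee_rot: [1.981, 2.438, -0.002]
force: [-0.3, 0.6, -1.2]
width: 0.401
gripper_force: 0.0
marker 80 [ 0.4724 -0.1152  0.012 ]
len 0.0493009093277265 -80.04873242934397
dark tray 8 [ 0.504 -0.145  0.006]
[488 135  24  85 961] [503.6 169.5]
[122 161  15  15 126] [128.4 166. ]
[207 161  16  19 227] [214.5 169.8]
[355 165  18  15 149] [362.  173.2]
[284 170  12  12  86] [289.  175.7]
[ 363  194   93  101 4676] [409.7 251.4]
[126 223  11  14 112] [130.6 229.4]
[306 224  21   9 103] [315.9 227.7]
[193 226   9   8  44] [196.5 229.6]
[354 229  33  25 550] [369.8 240.4]
[203 231  11   8  41] [208.4 234.3]
[283 230  19   6  40] [292.3 232.4]
[274 234   6   5  26] [276.5 236.3]
[218 236  26  13 144] [231.6 242.2]
[317 368  21  16 277] [328.6 376.1]
```

```bash
python3 - <<'E'
from h import *
T=arm.get_image("top")
top0=cv2.resize(cv2.imread("pics/top0.png"),(512,384),interpolation=cv2.INTER_AREA).astype(int)
dd=abs(top0-T[:,:,::-1].astype(int)).max(2)
k=np.zeros(dd.shape,bool);k[214:247,262:336]=dd[214:247,262:336]>25
p=np.argwhere(k)[:,::-1].astype(np.float32);r=cv2.minAreaRect(p);B=np.array([plane("top",*q,.01) for q in cv2.boxPoints(r)]);print(len(p),B.mean(0).round(4));
for a in(B[1]-B[0],B[2]-B[1]): print(np.hypot(*a[:2]).round(4),np.degrees(np.arctan2(a[1],a[0])).round(1))
h=cv2.cvtColor(T,cv2.COLOR_RGB2HSV).astype(int)
for nm,(x0,y0,x1,y1),f,z in(("potcap",(195,150,240,185),lambda h:(h[...,1]<45)&(h[...,2]>0),.062),):
    b=((h[...,1]>90)&(abs(h[...,0]-110)<15));print(nm,"blue left",b[y0:y1,x0:x1].sum())
def proj(n,p):
    c=arm.calibration(n);q=R.from_rotvec(c["orientation"]).inv().apply(np.array(p)-c["xyz"]);K=c["K"]
    return K[0,0]*q[0]/-q[2]+K[0,2],K[1,1]*-q[1]/-q[2]+K[1,2]
print("exp pot cap",proj("top",(.612,.1215,.062)),"vial cap",proj("top",(.4707,.32,.057)),"bulb",proj("top",(.6025,.305,.14)))
t=cv2.resize(T[148:238,118:238,::-1],None,fx=6,fy=6,interpolation=2)
for q in(((.612,.1215,.062)),((.4707,.32,.057)),((.6025,.305,.14))):
    u,v=proj("top",q)
    print([T[int(round(v))+j,int(round(u))-5:int(round(u))+6].astype(int).sum(1).tolist() for j in(-5,-3,0,3,5)])
E
```

```text
230 [ 0.4639 -0.0764  0.01  ]
0.1307 -78.3
0.0136 -169.4
potcap blue left 196
exp pot cap (np.float64(215.14305057637995), np.float64(166.16798434196278)) vial cap (np.float64(127.36170889156958), np.float64(227.93075139465896)) bulb (np.float64(125.0573385474982), np.float64(163.36436233279574))
[[482, 486, 494, 504, 506, 512, 500, 481, 434, 370, 318], [501, 504, 516, 514, 515, 509, 514, 514, 503, 464, 370], [510, 516, 513, 509, 509, 512, 513, 515, 515, 498, 453], [486, 503, 509, 515, 513, 513, 513, 506, 484, 416, 321], [313, 388, 444, 468, 466, 468, 450, 392, 329, 237, 181]]
[[457, 460, 461, 459, 455, 437, 402, 370, 345, 324, 300], [457, 454, 449, 458, 456, 460, 455, 457, 422, 365, 284], [451, 436, 451, 460, 463, 456, 464, 459, 445, 380, 259], [461, 460, 446, 394, 381, 378, 360, 322, 254, 185, 130], [464, 455, 428, 351, 271, 233, 214, 204, 183, 175, 167]]
[[459, 458, 464, 459, 454, 463, 459, 459, 458, 471, 463], [462, 458, 452, 441, 424, 400, 401, 419, 432, 431, 420], [456, 439, 352, 205, 99, 42, 34, 41, 60, 24, 36], [460, 456, 425, 327, 176, 62, 15, 36, 21, 39, 7], [461, 461, 459, 417, 276, 116, 23, 20, 0, 18, 16]]
```

```bash
python3 - <<'E'
from h import *
T=arm.get_image("top").astype(int);S=arm.get_image("scene").astype(int)
s=S[95:185,150:195].max(2)
for v in range(100,184,3): 
    r=S[v,145:205].max(1);i=np.where(r<75)[0];print(v,(i.min()+145,i.max()+145) if len(i) else None,end=' ')
print()
for v in range(156,192,2):
    r=T[v,110:170].max(1);i=np.where(r<75)[0];j=np.where(r<22)[0];print(v,(i.min()+110,i.max()+110) if len(i) else None,(j.min()+110,j.max()+110) if len(j) else None,end=' ')
def proj(n,p):
    c=arm.calibration(n);q=R.from_rotvec(c["orientation"]).inv().apply(np.array(p)-c["xyz"]);K=c["K"]
    return round(K[0,0]*q[0]/-q[2]+K[0,2],1),round(K[1,1]*-q[1]/-q[2]+K[1,2],1)
print();print([(z,proj("scene",(.6025,.305,z))) for z in(.004,.05,.096,.103,.145)]);print(proj("top",(.6025,.305,.144)),proj("top",(.6025,.305,.1)))
E
```

```text
100 (np.int64(185), np.int64(188)) 103 (np.int64(184), np.int64(190)) 106 None 109 None 112 (np.int64(196), np.int64(203)) 115 (np.int64(174), np.int64(181)) 118 (np.int64(168), np.int64(181)) 121 (np.int64(161), np.int64(180)) 124 (np.int64(153), np.int64(173)) 127 (np.int64(146), np.int64(170)) 130 (np.int64(145), np.int64(172)) 133 (np.int64(145), np.int64(172)) 136 (np.int64(145), np.int64(173)) 139 (np.int64(168), np.int64(174)) 142 (np.int64(168), np.int64(175)) 145 (np.int64(169), np.int64(175)) 148 (np.int64(172), np.int64(172)) 151 (np.int64(172), np.int64(173)) 154 (np.int64(167), np.int64(178)) 157 (np.int64(166), np.int64(179)) 160 (np.int64(167), np.int64(180)) 163 (np.int64(167), np.int64(180)) 166 (np.int64(167), np.int64(181)) 169 (np.int64(168), np.int64(183)) 172 (np.int64(165), np.int64(187)) 175 (np.int64(145), np.int64(185)) 178 (np.int64(168), np.int64(178)) 181 None 
156 None None 158 None None 160 None None 162 (np.int64(124), np.int64(147)) None 164 (np.int64(123), np.int64(151)) (np.int64(125), np.int64(148)) 166 (np.int64(124), np.int64(153)) (np.int64(126)
[... 354 characters left out ...]
.int64(129), np.int64(155)) (np.int64(130), np.int64(148)) 180 (np.int64(129), np.int64(155)) (np.int64(131), np.int64(150)) 182 (np.int64(129), np.int64(154)) (np.int64(131), np.int64(150)) 184 (np.int64(131), np.int64(152)) (np.int64(134), np.int64(149)) 186 (np.int64(133), np.int64(150)) (np.int64(136), np.int64(145)) 188 (np.int64(136), np.int64(146)) None 190 None None 
[(0.004, (np.float64(175.3), np.float64(174.6))), (0.05, (np.float64(173.6), np.float64(159.8))), (0.096, (np.float64(171.8), np.float64(144.3))), (0.103, (np.float64(171.5), np.float64(141.9))), (0.145, (np.float64(169.8), np.float64(127.2)))]
(np.float64(124.5), np.float64(163.0)) (np.float64(130.6), np.float64(167.2))
```

Every check agrees:
- **Bottle:** lines up with its dish to about a pixel in both views.
- **Pot and vial:** cap positions are within about 2 px of where they should be.
- **Marker:** centred in the tray to about 3 mm and 1°.
- **Beaker and watch glass:** show no change from the first picture.

I'll hand it in.

```bash
python3 -c "
from cell import arm
print(arm.sign_off())"
```

```text
the job is handed in; nothing more can be done
None
```

The job is handed in: by my last camera measurements the bottle, pot and vial stand upright in their dishes, the marker lies along the pen tray, and the beaker and watch glass are unmoved; the hand-in returned no verdict.

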